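# Refit the return spring of the board trimmer

### The arm

A 6-joint arm with a two-finger parallel gripper is mounted at the origin on the work surface. World frame = base frame: x ahead of the robot, y to its left, z up, the work surface at z = 0. Lengths are in mm, angles in degrees, forces in N, time in s.
With the tool pointing down it reaches from about 375 to 750 mm from the base axis. Payload 9 kg.
Tool frame: the origin (TCP) lies where the fingers leave the gripper's body, on its centre line; the fingertips stand 73 mm ahead of it and the grasp point (between the pads) lies 54 mm ahead of it; z points along the fingers, y is the line along which they close (so a half turn about z gives the same grasp; the last joint's range is limited). The gripper opens to 85 mm and grips with 20 to 120 N. Pads are 22 mm wide; open, the fingers measure 114 mm over their backs; the gripper's body (76 mm by 85 mm) begins 54 mm behind the grasp point. The pads swing forward as they close: fully open they stand 13 mm farther back than shut.
Start: joints at [-83.807, 5.964, 5.575, 89.605, 0, 77.527], TCP at [192.05, -568.459, 303.931] pointing down, gripper open.
Joint ranges: [-171.21, 171.21], [-48.23, 106.86], [-62.78, 66.21], [-105.2, 120.99], [-86.42, 89.51], [-180, 180]. Speed limits (degrees/s): [127.2, 127.2, 147.25, 180, 180, 180].

### API

Orientations are given as a 3x3 rotation matrix whose columns are the frame's x, y, z axes.
In Python, from workcell import ctrl gives the robot as it stands.
- The arm moves only by the shell command python3 -m crank 'ROWS'. ROWS is JSON, a list of rows, each a list of 3 entries, a list of its own where there are three numbers: the shift along the tool's x, y, z scaled (see below), then the turn, a rotation vector about the tool's x, y, z scaled (see below), then the closure, from 0 (fully open) to 1 (shut). In form: [[[tx, ty, tz], [ax, ay, az], claw], ...]. A call has 1 to 5 rows; each row shifts and turns the commanded pose from where the row before left it, along the tool's axes as they then stand; what a row does not reach is not made up. The controller multiplies each number of a shift by 400 mm and each number of a turn by 5 degrees. A row lasts 1/8 s, in which the tool goes at most 62.5 mm and 10.7 degrees, less where a joint would pass 70% of its speed; a pose out of reach is approached as far as the arm can. A call with a number of a shift or a turn outside -1 to 1 is refused whole. A call with a gripper value outside its range is refused whole. The fingers move at their own pace and stop on an object; the grip force is fixed at half the most. Time passes only in rows, so rows that do not move let the fingers close. It gives the time, the measured TCP pose, the force, the opening and the grip force at its end, in the units of the state.
- ctrl.observe(): the state, without advancing time (a new reading comes with each control period).
- ctrl.grab_frame(name): name is "scene" or "top" or "wrist"; returns a dict with "image" (400x640x3 uint8, red, green, blue), "K" (3x3 intrinsics, pixels), "D" ([k1, k2, p1, p2, k3] as OpenCV has them; the pictures are not rectified), "R" (3x3) and "t" (3): a world point X has camera coordinates R X + t. Camera axes: x right, y down, z forward; pixel columns grow to the right and rows downward; lengths in mm; the calibration is good to about 2 mm. A picture is of the moment at which its call begins. There is no depth.
- ctrl.sign_off(): hands the job in; it is judged then, once.
The state is a dict: "clock": time; "qpos": joint angles; "dq": joint speeds; "joint_efforts": joint torques, N m; "tcp_pos": TCP position; "ee_rot": TCP orientation; "contact_force": force on the tool from outside, world axes, zero at the start; "torque": the same for the moment, N m; "opening": finger opening in mm; "finger_force": force on a finger pad.
Only numpy, scipy, OpenCV 4.12 (cv2) and the standard library are available. Lean on these libraries where they do the work, as an engineer would, in place of code of your own. Each camera call takes 0.05 s, during which the arm holds its last target. There are 200 camera calls.

### The job

Put the return spring back on the board trimmer: take it off its grooved wooden rest, drop its bent hook down into the hole in the trimmer's flat steel lug, and then, with the hook kept in the hole, stretch the spring and seat its eye over the trimmer's post, fully down on the post's shoulder. Make sure the hook end is pushed fully down too, so that the stretched spring lies level, then let go; leave the jar, the book and the awl where they are.

Things in the scene. Friction and masses are not known exactly. Their poses are not given: they have to be found in the camera images.
- trimmer: Grey bench board trimmer, fixed. Origin on the table under the midpoint of hole and post; y runs from hole to post, x towards the bed, z up. Base plate x -50 to 240, y -155 to 155 mm, top at 20 mm; bed (x from 70 mm) 50 mm high, flat clamp bar on it to 62 mm; dark blade arm with black handle at the far edge (x 210 to 240, y -160 to 340 mm), up to 85 mm high.
- lug_hole (a point): Centre of the round hole (12 mm, through the 12 mm thick flat steel lug) at the lug's top face, 62 mm above the table; trimmer x 0, y -85 mm. The lug is 44 mm wide (x) and runs from 22 mm behind the hole to 40 mm from it towards the post. Under the hole 42 mm are free down to the base plate.
- post_seat (a point): Centre of the round shoulder (28 mm across, top 62 mm above the table, level with the lug) on which the eye is to sit; trimmer x 0, y +85 mm: 170 mm from the hole. From it rises a steel post, 12 mm in diameter and 14 mm tall with tapered top.
- spring: Loose steel tension spring, about 0.19 kg, 160 mm long, lying level. Origin on the hook's tail at coil-axis height; x runs along the coil to the eye, z up. Along x: hook 0, dark block 16-38 mm (18 mm square), coil to 92 mm (20 mm across), grip block 92-126 mm, eye centre 140 mm (unstretched). Stretches along x only, never bends: 4 N to begin, then 0.15 N per mm, 49 mm at most.
- eye (a point): Centre of the eye at its underside, 9 mm below the coil axis: a flat ring 7 mm thick, 32 mm outer and 20 mm inner diameter, its opening vertical, at the other end of the spring from the hook.
- hook_tip (a point): Lower end of the hook's tail: a 7 mm thick wire bent straight down, its end 39 mm below the coil axis and 30 mm below the undersides of blocks and eye. The hook end may ride up some 10 mm in the hole as the spring is pulled; a push of about 12 N from above on the dark block beside it seats that block flat on the lug.
- rest: Fixed wooden rest 66 mm long (x), 50 mm wide, with a 24 mm wide groove along x; groove floor 40 mm, side walls 48 mm above the table; origin on the table under its centre. The coil lies in the groove, its axis 49 mm above the table, with hook, grip block and eye overhanging the ends.
- jar: Loose glass jar with metal cap, 68 mm diameter, 100 mm high, bystander; origin at its base centre.
- book: Loose closed book, 90 x 125 x 36 mm, lying flat, bystander; origin at its base centre.
- awl: Loose wooden-handled awl about 150 mm long lying on the table, bystander.
- grip (a point): Middle of the dark grip block beside the eye, on the coil axis: 34 mm long (along the spring), 14 mm wide, 18 mm high; a good place to grip from above. Rigidly joined to the eye, 31 mm from the eye's centre towards the hook; 109 mm from the hook's tail when unstretched.
Mind the look-alikes: they are no part of the job. There is more than one size of the spring; the one meant has the size given above.

How it is judged (in metres and radians):
On the way:
1. The hook's tail is in the lug's hole, at least 8 mm deep, while the eye is still off the post (horizontal distance between hook_tip and lug_hole below 0.007 m and z of hook_tip in the frame of lug_hole below -0.008 m and horizontal distance between eye and post_seat above 0.012 m), for 0.2 s.
At the end, for the whole second after the job is handed in: The hook's tail is in the lug's hole (within 7 mm of its centre and at least 24 mm below the lug's top), the eye is round the post (centres within 8 mm) with its underside no more than 4 mm above the shoulder, and the spring is at rest (horizontal distance between hook_tip and lug_hole below 0.007 m and z of hook_tip in the frame of lug_hole below -0.024 m and horizontal distance between eye and post_seat below 0.008 m and z of eye in the frame of post_seat below 0.004 m and linear speed of spring below 0.02 m/s); the robot touches nothing.
It fails at once if the jar, the book or the awl was shifted by more than 40 mm (distance of any of jar, book, awl from where it was at the start of the episode above 0.04 m).
It fails at once if the eye was put down on the post with the hook out of its hole (horizontal distance between eye and post_seat below 0.008 m and z of eye in the frame of post_seat below 0.01 m and z of hook_tip in the frame of lug_hole above 0.002 m).
It also fails if it takes over 53 s, if anything falls off the work surface, if the arm or the gripper's body presses on something with over 40 N, if the wrist force passes 120 N, or if a joint passes its speed limit or range.

## Working session

There is one attempt and no reset: what is moved stays moved. The work goes in short steps, Python scripts to look and compute and a shell command to move; the robot and the scene stay as the last step left them, time stands still between calls to the robot, and variables do not carry over. Pictures are saved under pics/ and viewed, at most 10 in all, crops included, and the job is handed in when it is done.

```bash
mkdir -p pics; cat > h.py <<'E'
import numpy as np, cv2
from workcell import ctrl
def snap(n,f):
    d=ctrl.grab_frame(n); cv2.imwrite(f'pics/{f}.png',cv2.cvtColor(d['image'],cv2.COLOR_RGB2BGR))
    np.savez(f'pics/{f}.npz',**{k:np.array(d[k],float) for k in 'KDRt'}); return d
def ray(f,u,v,z):
    d=np.load(f'pics/{f}.npz'); p=cv2.undistortPoints(np.array([[[u,v]]],float),d['K'],d['D'])[0,0]
    r=d['R'].T@np.array([p[0],p[1],1]); c=-d['R'].T@d['t'].ravel(); return c+r*(z-c[2])/r[2]
def proj(f,X):
    d=np.load(f'pics/{f}.npz'); return cv2.projectPoints(np.array([X],float),cv2.Rodrigues(d['R'])[0],d['t'],d['K'],d['D'])[0].ravel()
E
python3 - <<'E'
from h import *
snap('top','top0');snap('scene','sc0')
s=ctrl.observe();print(s['tcp_pos'],s['ee_rot'],s['contact_force'],s['opening'],s['clock'])
E
```

```text
[ 192.0140483  -568.21582932  303.20422193] [[ 9.47399377e-01  3.20053745e-01 -1.45892188e-04]
 [ 3.20053683e-01 -9.47398642e-01  1.20547125e-03]
 [ 2.47597529e-04 -1.18875605e-03 -9.99999263e-01]] [0.06930463 0.022073   0.1399667 ] 85.6339642039405 0.1
```

View pics/top0.png

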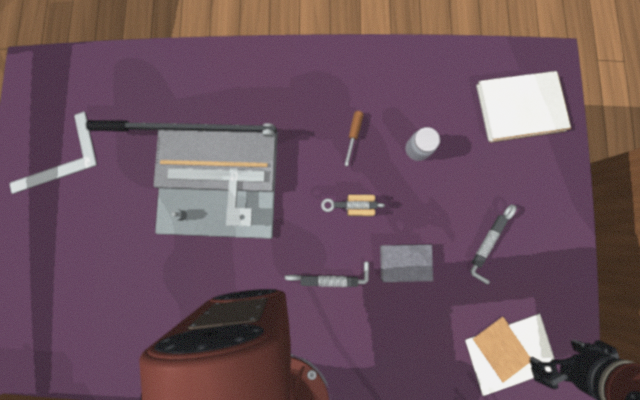

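View pics/sc0.png

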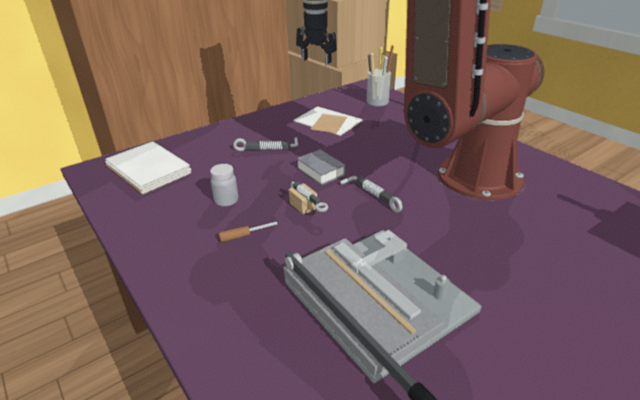

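Candidates in the top view are the spring on the wooden rest at (355,205), one lying on the table at (330,281) and one at (490,245). The rest and the size given point to the first. I'll check it in a close crop, with the trimmer alongside.

```bash
python3 - <<'E'
from h import *
im=cv2.imread('pics/top0.png')
a=cv2.resize(im[185:225,310:400],None,fx=8,fy=8,interpolation=cv2.INTER_CUBIC)
b=cv2.resize(im[180:240,150:280],None,fx=4.6,fy=4.6,interpolation=cv2.INTER_CUBIC)
o=np.zeros((600,720,3),np.uint8);o[:320,:720]=a;o[324:324+b.shape[0],:b.shape[1]]=b[:276]
cv2.imwrite('pics/c1.png',o)
for u,v in [(328,205),(384,205),(286,278),(366,281),(512,210),(476,272)]: print(ray('top0',u,v,40 if v==205 else 10).round())
for u,v in [(180,215),(241,216)]: print(ray('top0',u,v,62).round(1))
E
```

```text
[ 510. -121.   40.]
[ 509. -264.   40.]
[323. -12.  10.]
[ 315. -219.   10.]
[ 498. -611.   10.]
[ 336. -507.   10.]
[482.5 252.8  62. ]
[480.2  96.8  62. ]
```

View pics/c1.png

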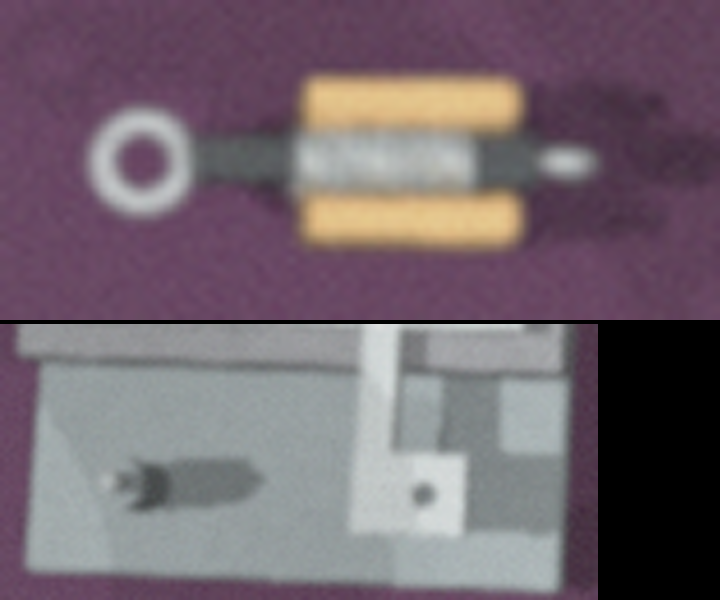

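The crop shows the rest spring with its eye at (327.6,205.2) and hook at (382,205.4), about 143 mm apart. That matches, and the others are about 205 mm or more. The lug hole is at (242.2,217). I'll swing towards the trimmer for a close look first.

```bash
A='x'; python3 -m crank '[[[0.124,0,0],[0,0,-0.95],0],[[0.124,0,0],[0,0,-0.95],0],[[0.124,0,0],[0,0,-0.95],0],[[0.124,0,0],[0,0,-0.95],0],[[0.124,0,0],[0,0,-0.95],0]]'; python3 -m crank '[[[0.124,0,0],[0,0,-0.95],0],[[0.124,0,0],[0,0,-0.95],0],[[0.124,0,0],[0,0,-0.95],0],[[0.124,0,0],[0,0,-0.95],0],[[0.124,0,0],[0,0,-0.95],0]]'; python3 -m crank '[[[0.124,0,0],[0,0,-0.95],0],[[0.124,0,0],[0,0,-0.95],0],[[0.124,0,0],[0,0,-0.95],0],[[0.124,0,0],[0,0,-0.95],0],[[0.124,0,0],[0,0,-0.95],0]]'; python3 -m crank '[[[0.14,-0.1,0],[0,0,0],0],[[0.14,-0.1,0],[0,0,0],0],[[0.14,-0.1,0],[0,0,0],0],[[0,0,0],[0,0,0],0]]'
python3 - <<'E'
from h import *
snap('wrist','w0');s=ctrl.observe();print(s['tcp_pos'],s['ee_rot'],s['clock'])
d=np.load('pics/w0.npz');print(-d['R'].T@d['t'])
E
```

```text
clock: 0.72
tcp_pos: [410.4, -451.1, 303.3]
ee_rot: [[0.736, 0.676, -0.0], [0.676, -0.736, 0.001], [0.0, -0.001, -1.0]]
contact_force: [0.8, -1.0, -0.8]
opening: 85.4
finger_force: 0.0
clock: 1.35
tcp_pos: [561.8, -256.8, 303.3]
ee_rot: [[0.402, 0.916, -0.001], [0.916, -0.402, 0.0], [0.0, -0.001, -1.0]]
contact_force: [0.1, 0.5, -0.7]
opening: 85.6
finger_force: 0.0
clock: 1.98
tcp_pos: [622.1, -18.1, 303.3]
ee_rot: [[-0.001, 1.0, -0.001], [1.0, 0.001, 0.0], [0.0, -0.001, -1.0]]
contact_force: [0.1, 0.5, -0.6]
opening: 85.1
finger_force: 0.0
clock: 2.48
tcp_pos: [511.2, 136.1, 304.1]
ee_rot: [[-0.003, 1.0, -0.0], [1.0, 0.003, 0.0], [0.0, -0.0, -1.0]]
contact_force: [0.8, -0.4, -0.1]
opening: 85.8
finger_force: 0.0
[512.38632938 134.50480346 303.95982531] [[-1.54401253e-03  9.99998765e-01  2.92742391e-04]
 [ 9.99998799e-01  1.54405257e-03 -1.36597490e-04]
 [-1.37049331e-04  2.92531132e-04 -9.99999948e-01]] 2.525
[510.91518091 212.28207402 374.86266331]
```

View pics/w0.png

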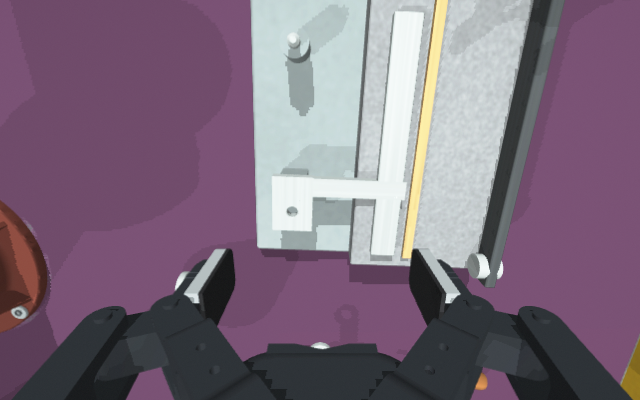

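The wrist view shows the lug hole near (292,211), the post top near (293,39) and its shoulder near (298,48). An enlarged crop should tighten these.

```bash
python3 - <<'E'
from h import *
im=cv2.imread('pics/w0.png')
a=cv2.resize(im[20:80,260:340],None,fx=5,fy=5,interpolation=cv2.INTER_CUBIC)
b=cv2.resize(im[170:240,260:340],None,fx=5,fy=5,interpolation=cv2.INTER_CUBIC)
o=np.zeros((350,800,3),np.uint8);o[:300,:400]=a;o[:,400:]=b
cv2.imwrite('pics/c2.png',o)
E
```

```text
(no output)
```

View pics/c2.png

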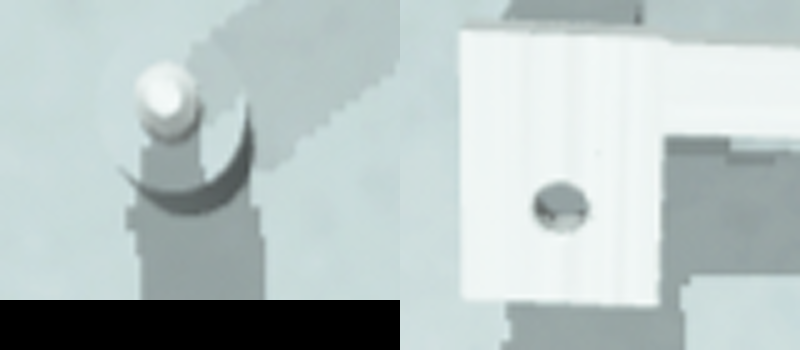

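```bash
python3 - <<'E'
from h import *
print('hole',ray('w0',292,211.4,62),'post',ray('w0',293,40.2,76))
L=np.array([ray('w0',u,v,62) for u,v in [(272,175.6),(272.2,229.6),(312,231),(313.4,177.6)]]);print(L)
c=L.mean(0);print('lugcen',c)
e=L[0]-L[1]+L[3]-L[2];print('yaw of trimmer y, deg from +y (ccw)',np.degrees(np.arctan2(-e[0],e[1])))
print('eye',ray('top0',327.6,205.2,44),'hook',ray('top0',381.5,205.4,55))
for u,v in [(300,102),(524,102),(300,225),(524,225)]: pass
E
```

```text
hole [478.46681373  92.78287161  62.        ] post [484.95706614 261.597815    76.        ]
[[458.2124429  133.41731811  62.        ]
 [455.58847539  70.76760918  62.        ]
 [500.43498835  69.24016583  62.        ]
 [502.27621748 131.40343415  62.        ]]
lugcen [479.12803103 101.20713182  62.        ]
yaw of trimmer y, deg from +y (ccw) -2.0488883980473673
eye [ 508.77672245 -119.89412635   44.        ] hook [ 507.10054885 -255.11915338   55.        ]
```

```bash
python3 -m crank '[[[-0.143,0,0.05],[0,0,0],0],[[-0.143,0,0.05],[0,0,0],0],[[-0.143,0,0.05],[0,0,0],0],[[-0.143,-0.005,0.05],[0,0,0],0],[[-0.143,-0.005,0.05],[0,0,0],0]]'; python3 -m crank '[[[0,0,0],[0,0,0],0],[[0,0,0],[0,0,0],0]]'
python3 - <<'E'
from h import *
snap('wrist','w1');s=ctrl.observe();print(s['tcp_pos'],s['contact_force'],s['clock'])
E
```

```text
clock: 3.15
tcp_pos: [508.5, -156.2, 203.0]
ee_rot: [[0.003, 1.0, 0.0], [1.0, -0.003, -0.0], [-0.0, 0.0, -1.0]]
contact_force: [1.4, -0.0, 0.2]
opening: 85.3
finger_force: 0.0
clock: 3.4
tcp_pos: [508.8, -153.7, 203.7]
ee_rot: [[0.003, 1.0, -0.001], [1.0, -0.003, 0.001], [0.001, -0.001, -1.0]]
contact_force: [0.5, 1.1, 0.3]
opening: 85.4
finger_force: 0.0
[ 509.04274437 -152.97203825  204.12279815] [-0.38488556  0.94822339  0.0630485 ] 3.45
```

View pics/w1.png

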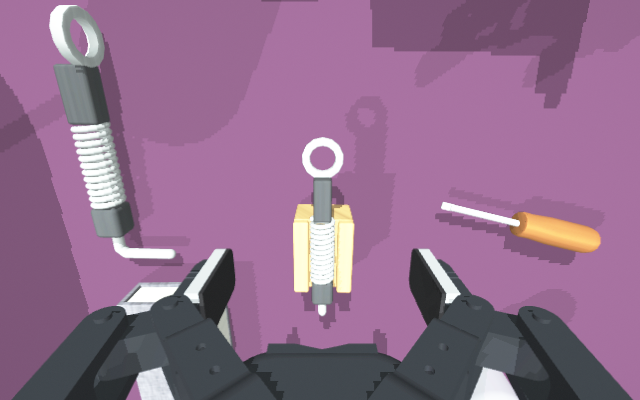

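The wrist view shows the spring with its eye at (323,158.5), the grip block around (322,198) and the hook end at (322,310). The awl tip is at (443,206).

```bash
python3 - <<'E'
from h import *
print('eye',ray('w1',323,158.5,44),'grip fwd',ray('w1',322.5,178,58),'grip back',ray('w1',322,219,58),'hook',ray('w1',322,308,52),'awl',ray('w1',443,206,5))
print('big',ray('w1',170,254,10),ray('w1',125,230,10))
E
```

```text
eye [ 509.77543477 -121.826374     44.        ] grip fwd [ 509.34752627 -133.69348312   58.        ] grip back [ 508.91484227 -166.2992661    58.        ] hook [ 508.74781893 -252.78955928   52.        ] awl [ 623.45033543 -175.03628874    5.        ]
big [ 359.86080767 -222.68410304   10.        ] [ 320.71955888 -196.99121776   10.        ]
```

```bash
python3 -m crank '[[[0.005,0,0.05],[0,0,0],0],[[0,0,0.05],[0,0,0],0],[[0,0,0.05],[0,0,0],0],[[0,0,0.05],[0,0,0],0],[[0,0,0.05],[0,0,0],0.4]]'; python3 -m crank '[[[0,0,0],[0,0,0],0.7],[[0,0,0],[0,0,0],1],[[0,0,0],[0,0,0],1],[[0,0,0],[0,0,0],1],[[0,0,0],[0,0,0],1]]'
```

```text
clock: 4.08
tcp_pos: [508.4, -150.0, 101.7]
ee_rot: [[0.0, 1.0, -0.001], [1.0, -0.0, 0.001], [0.001, -0.001, -1.0]]
contact_force: [-0.1, 0.3, 0.4]
opening: 69.9
finger_force: 0.0
clock: 4.7
tcp_pos: [509.4, -151.2, 104.7]
ee_rot: [[0.001, 1.0, 0.001], [1.0, -0.001, -0.001], [-0.001, 0.001, -1.0]]
contact_force: [-0.5, 2.4, 4.6]
opening: 13.2
finger_force: 60.8
```

```bash
python3 -m crank '[[[0,0,-0.05],[0,0,0],1],[[0,0,-0.05],[0,0,0],1],[[0,0,-0.05],[0,0,0],1],[[0,0,-0.05],[0,0,0],1],[[0,0,0],[0,0,0],1]]'; python3 -m crank '[[[0.11,-0.01,0],[0,0,0],1],[[0.11,-0.01,0],[0,0,0],1],[[0.11,-0.01,0],[0,0,0],1],[[0.11,-0.01,0],[0,0,0],1],[[0.11,-0.01,0],[0,0,0],1]]'; python3 -m crank '[[[0.11,-0.01,0],[0,0,0],1],[[0.11,-0.006,0],[0,0,0],1],[[0.112,0,0],[0,0,0.35],1],[[0,0,0],[0,0,0],1],[[0,0,0],[0,0,0],1]]'
python3 - <<'E'
from h import *
snap('wrist','w2');snap('top','t2');snap('scene','s2')
s=ctrl.observe();print(s['tcp_pos'],s['ee_rot'],s['contact_force'],s['clock'])
a=cv2.resize(cv2.imread('pics/t2.png')[180:240,150:280],(650,300),interpolation=cv2.INTER_CUBIC)
b=cv2.imread('pics/s2.png')[180:320,320:480];b=cv2.resize(b,(343,300),interpolation=cv2.INTER_CUBIC)
c=cv2.resize(cv2.imread('pics/w2.png')[0:300,150:490],(340,300))
o=np.zeros((600,690,3),np.uint8);o[:300,:650]=a;o[300:,:343]=b;o[300:,345:685]=c
cv2.imwrite('pics/c3.png',o)
E
```

```text
clock: 5.32
tcp_pos: [509.6, -151.5, 185.4]
ee_rot: [[0.002, 1.0, 0.002], [1.0, -0.002, -0.001], [-0.001, 0.002, -1.0]]
contact_force: [1.0, 0.4, -2.5]
opening: 12.7
finger_force: 60.0
clock: 5.95
tcp_pos: [488.5, 70.5, 182.9]
ee_rot: [[0.002, 1.0, -0.001], [1.0, -0.002, 0.0], [0.0, -0.001, -1.0]]
contact_force: [-0.2, 0.4, -1.9]
opening: 12.8
finger_force: 60.0
clock: 6.58
tcp_pos: [482.7, 201.7, 183.0]
ee_rot: [[0.031, 1.0, -0.001], [1.0, -0.031, -0.001], [-0.001, -0.001, -1.0]]
contact_force: [-0.2, -0.7, -2.1]
opening: 13.1
finger_force: 60.0
[483.06948422 200.98551867 183.5375129 ] [[ 3.31978625e-02  9.99448718e-01 -4.01597648e-04]
 [ 9.99448749e-01 -3.31979853e-02 -3.02964319e-04]
 [-3.16129533e-04 -3.91318499e-04 -9.99999873e-01]] [-0.95168616 -0.26168973 -2.10719058] 6.725
```

View pics/c3.png

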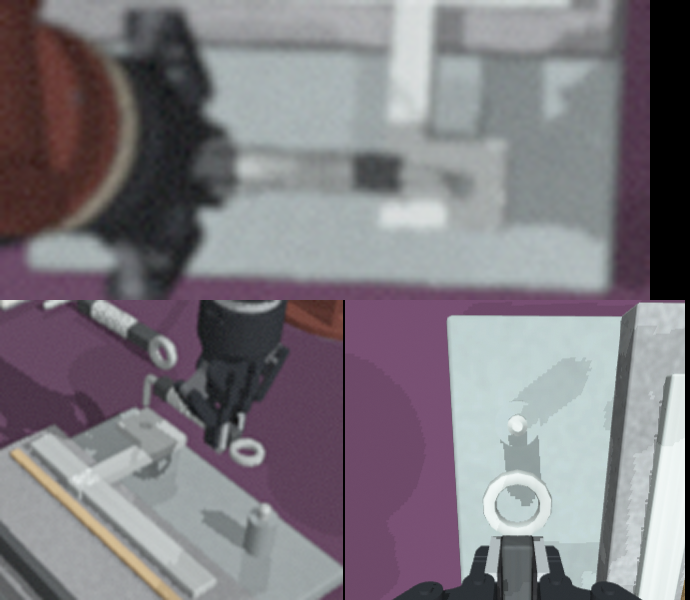

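The composite shows the eye at wrist px (322,204) and the post top at (322,124). The hook's tail hangs over the lug, its tip at about scene px (389,229).

```bash
python3 - <<'E'
from h import *
print('eye',ray('w2',322,204,124),'post',ray('w2',322,124,76))
print('tip from scene',ray('s2',389,229,89), 'hook top',ray('s2',389,216,128))
E0=ray('w2',322,204,124);d=np.array([.035,.9994]);print('hook pred',E0[:2]-140*d)
t=np.r_[E0[:2]-140*d,89];print(proj('s2',t),proj('s2',[478.6,92.5,62]),proj('t2',np.r_[t[:2],128]))
print(proj('sc0',[478.6,92.5,62]),proj('top0',[478.6,92.5,62]))
E
```

```text
eye [483.68297179 231.92932337 124.        ] post [484.61184959 263.58635534  76.        ]
tip from scene [479.22144494  95.69300074  89.        ] hook top [483.25722477  95.95356932 128.        ]
hook pred [478.78297179  92.01332337]
[388.01662688 228.13493346] [387.41302889 237.36516152] [236.95065326 214.76925946]
[387.41302889 237.36516152] [242.70641966 216.62237053]
```

Both estimates put the hook within 1 mm of the hole, so I'll lower it about 39 mm and check the force.

```bash
python3 -m crank '[[[0,0,0.0195],[0,0,0],1],[[0,0,0.0195],[0,0,0],1],[[0,0,0.0195],[0,0,0],1],[[0,0,0.0195],[0,0,0],1],[[0,0,0.0195],[0,0,0],1]]'; python3 -m crank '[[[0,0,0],[0,0,0],1],[[0,0,0],[0,0,0],1]]'
```

```text
clock: 7.35
tcp_pos: [483.0, 201.9, 144.2]
ee_rot: [[0.032, 0.999, -0.0], [0.999, -0.032, -0.0], [-0.0, -0.0, -1.0]]
contact_force: [-0.9, 0.6, -1.1]
opening: 12.8
finger_force: 60.0
clock: 7.6
tcp_pos: [483.1, 201.9, 145.1]
ee_rot: [[0.032, 0.999, 0.0], [0.999, -0.032, -0.0], [-0.0, 0.0, -1.0]]
contact_force: [-0.6, 0.4, -2.0]
opening: 12.7
finger_force: 60.0
```

```bash
python3 -m crank '[[[-0.009,0,0],[0,0.5,0],1],[[-0.009,0,0],[0,0.5,0],1],[[0,0,0],[0,0,0],1],[[0,0,0],[0,0,0],1]]'
python3 - <<'E'
from h import *
snap('wrist','w3');snap('top','t3');snap('scene','s3')
s=ctrl.observe();print(s['tcp_pos'],s['contact_force'],s['torque'],s['clock'])
b=cv2.resize(cv2.imread('pics/s3.png')[190:310,340:470],None,fx=4,fy=4,interpolation=cv2.INTER_CUBIC)
c=cv2.resize(cv2.imread('pics/w3.png')[0:300,230:410],None,fx=1.6,fy=1.6)
cv2.imwrite('pics/c4.png',np.hstack([b,c]))
E
```

```text
clock: 8.1
tcp_pos: [483.0, 194.7, 145.0]
ee_rot: [[0.032, 0.999, 0.003], [0.996, -0.032, 0.086], [0.086, 0.001, -0.996]]
contact_force: [-0.2, -0.2, -1.6]
opening: 13.0
finger_force: 60.0
[482.83138345 194.93819753 144.80385366] [ 0.09400418 -0.15799439 -1.62054407] [-0.05448195 -0.06470652  0.01686456] 8.25
```

View pics/c4.png

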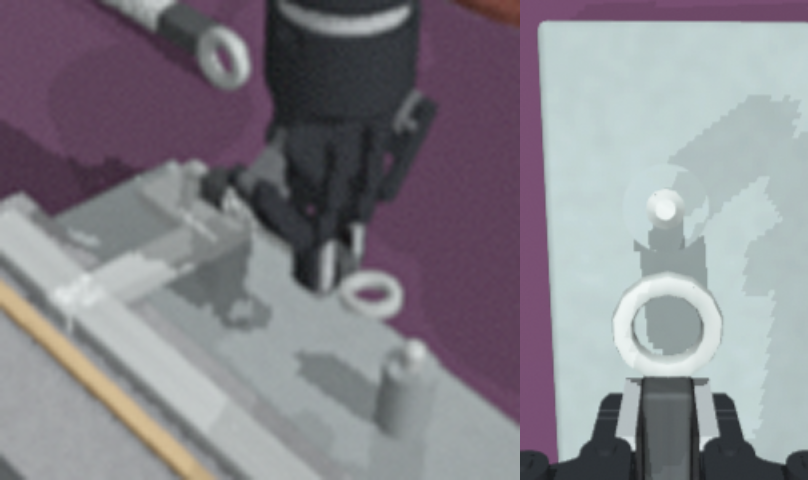

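The scene view shows the dark block close above the lug with the hook's tail down in the hole. In the wrist view the eye is at (322,203) and the post top at (322,130), so they line up sideways.

```bash
python3 - <<'E'
from h import *
print('eye',ray('w3',321.9,203,87),'post',ray('w3',321.6,130,76),ray('w3',321.3,127,62))
E
```

```text
eye [484.23919641 229.98907038  87.        ] post [485.12488921 262.76467353  76.        ] [485.01182421 264.11080442  62.        ]
```

```bash
python3 -m crank '[[[0.0164,0,0.0016],[0,0,0],1],[[0.0164,0,0.0016],[0,0,0],1],[[0.0164,0,0.0016],[0,0,0],1],[[0.0164,0,0.0016],[0,0,0],1],[[0.0164,0,0.0016],[0,0,0],1]]'; python3 -m crank '[[[0,0,0],[0,0,0],1],[[0,0,0],[0,0,0],1]]'
python3 - <<'E'
from h import *
snap('wrist','w4');snap('scene','s4')
s=ctrl.observe();print(s['tcp_pos'],s['contact_force'],s['torque'],s['clock'])
b=cv2.resize(cv2.imread('pics/s4.png')[190:310,340:470],None,fx=4,fy=4,interpolation=cv2.INTER_CUBIC)
c=cv2.resize(cv2.imread('pics/w4.png')[80:280,260:380],None,fx=2.4,fy=2.4)
cv2.imwrite('pics/c5.png',np.hstack([b,c]))
E
```

```text
clock: 8.88
tcp_pos: [483.8, 227.4, 144.1]
ee_rot: [[0.032, 0.999, 0.002], [0.996, -0.032, 0.085], [0.085, -0.0, -0.996]]
contact_force: [0.6, -8.5, -3.0]
opening: 13.0
finger_force: 60.1
clock: 9.12
tcp_pos: [483.7, 227.2, 144.1]
ee_rot: [[0.032, 0.999, 0.002], [0.996, -0.032, 0.084], [0.084, -0.0, -0.996]]
contact_force: [-0.1, -8.0, -2.1]
opening: 12.9
finger_force: 60.1
[483.75080027 227.15147129 144.09422788] [-0.71443922 -9.40655304 -1.84308399] [-1.90481223  0.04577177  0.00772918] 9.225
```

View pics/c5.png

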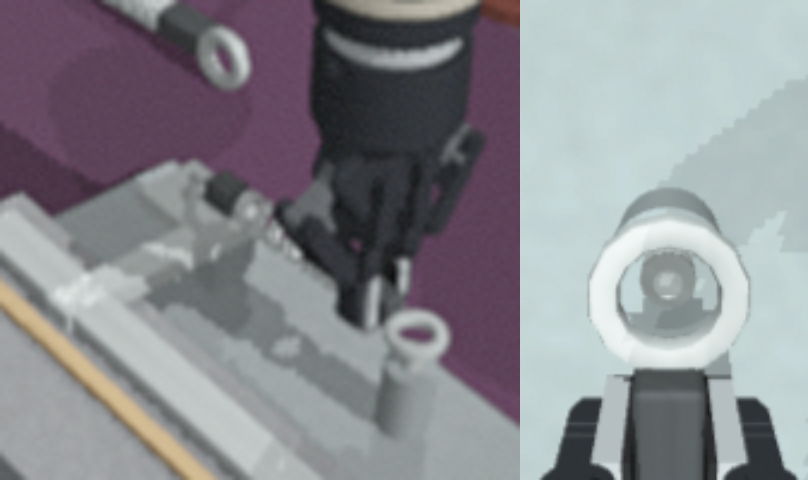

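The hook holds with about 9 N of tension, and the eye at (321.7,202) sits over the post top at (321.7,197.5). Now I'll work out the remaining offset.

```bash
python3 - <<'E'
from h import *
print('eye',ray('w4',321.7,202,86),'post',ray('w4',321.7,197.5,76))
E
```

```text
eye [484.89097635 262.84822218  86.        ] post [484.87779535 262.59006939  76.        ]
```

```bash
python3 -m crank '[[[0.0023,0,0.0088],[0,-0.2,0],1],[[0.0023,0,0.0088],[0,-0.2,0],1],[[0.0023,0,0.0088],[0,-0.2,0],1],[[0.0023,0,0.0088],[0,-0.2,0],1],[[0.0023,0,0.0088],[0,-0.2,0],1]]'; python3 -m crank '[[[0,0,0],[0,0,0],1],[[0,0,0],[0,0,0],1]]'
python3 - <<'E'
from h import *
snap('wrist','w5');snap('scene','s5')
s=ctrl.observe();print(s['tcp_pos'],s['contact_force'],s['torque'],s['clock'])
b=cv2.resize(cv2.imread('pics/s5.png')[190:310,340:470],None,fx=4,fy=4,interpolation=cv2.INTER_CUBIC)
c=cv2.resize(cv2.imread('pics/w5.png')[80:280,260:380],None,fx=2.4,fy=2.4)
cv2.imwrite('pics/c6.png',np.hstack([b,c]))
E
```

```text
clock: 9.85
tcp_pos: [484.3, 232.7, 127.5]
ee_rot: [[0.032, 0.999, 0.001], [0.999, -0.032, -0.003], [-0.003, 0.001, -1.0]]
contact_force: [-2.2, -11.5, 14.5]
opening: 13.0
finger_force: 62.5
clock: 10.1
tcp_pos: [484.3, 232.8, 127.5]
ee_rot: [[0.032, 0.999, 0.001], [0.999, -0.032, -0.003], [-0.003, 0.001, -1.0]]
contact_force: [-1.1, -7.4, 2.5]
opening: 13.1
finger_force: 60.7
[484.28536195 232.75500535 127.55535473] [-0.90829221 -7.95609506  3.7422814 ] [-1.86185835  0.17488111 -0.07449287] 10.2
```

View pics/c6.png

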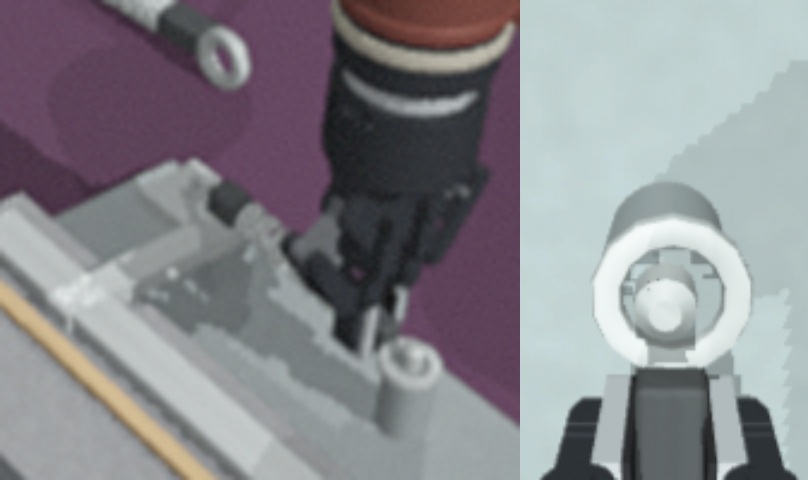

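The eye ring is round the post and on the shoulder: it met contact near the expected height and tension is still about 8 N. I'll press slightly, release, rise, move over the dark block and shut the fingers.

```bash
python3 -m crank '[[[0,0,0.003],[0,0,0],1],[[0,0,0],[0,0,0],1],[[0,0,0],[0,0,0],0.5],[[0,0,0],[0,0,0],0.5],[[0,0,0],[0,0,0],0.5]]';  python3 -m crank '[[[0,0,-0.06],[0,0,0],0.5],[[0,0,-0.06],[0,0,0],0.5],[[0,0,-0.06],[0,0,0],0.7],[[-0.147,0,0],[0,0,0],1],[[-0.147,0,0],[0,0,0],1]]'; python3 -m crank '[[[0,0,0],[0,0,0],1],[[0,0,0],[0,0,0],1],[[0,0,0],[0,0,0],1]]'
python3 - <<'E'
from h import *
snap('scene','s6')
s=ctrl.observe();print(s['tcp_pos'],s['contact_force'],s['opening'],s['clock'])
E
```

```text
clock: 10.82
tcp_pos: [483.9, 233.5, 125.7]
ee_rot: [[0.032, 1.0, -0.0], [1.0, -0.032, 0.0], [0.0, -0.0, -1.0]]
contact_force: [-0.5, -0.4, -0.0]
opening: 42.5
finger_force: 0.0
clock: 11.45
tcp_pos: [480.2, 114.9, 198.2]
ee_rot: [[0.03, 1.0, 0.001], [1.0, -0.03, 0.0], [0.0, 0.001, -1.0]]
contact_force: [0.6, -0.5, 0.3]
opening: 0.1
finger_force: 0.0
clock: 11.82
tcp_pos: [480.2, 116.7, 197.8]
ee_rot: [[0.03, 1.0, -0.0], [1.0, -0.03, 0.0], [0.0, -0.0, -1.0]]
contact_force: [-0.1, -0.5, 0.5]
opening: 0.1
finger_force: 0.0
[480.17031039 116.68665234 197.75303994] [0.75522785 0.02612742 0.14004517] -0.04795118405355541 11.875
```

```bash
python3 -m crank '[[[0,0,0.03],[0,0,0],1],[[0,0,0.03],[0,0,0],1],[[0,0,0.03],[0,0,0],1],[[0,0,0.008],[0,0,0],1],[[0,0,0],[0,0,0],1]]';  python3 -m crank '[[[0,0,0.005],[0,0,0],1],[[0,0,0.005],[0,0,0],1],[[0,0,0],[0,0,0],1]]'; python3 -m crank '[[[0,0,0.005],[0,0,0],1],[[0,0,0],[0,0,0],1]]'
```

```text
clock: 12.5
tcp_pos: [480.1, 115.6, 158.5]
ee_rot: [[0.032, 0.999, -0.0], [0.999, -0.032, -0.0], [-0.0, -0.0, -1.0]]
contact_force: [0.7, 0.3, 0.1]
opening: 0.0
finger_force: 0.0
clock: 12.88
tcp_pos: [480.7, 115.3, 155.2]
ee_rot: [[0.032, 0.999, 0.001], [0.999, -0.032, -0.001], [-0.001, 0.001, -1.0]]
contact_force: [-0.4, -3.2, 3.4]
opening: -0.1
finger_force: 1.7
clock: 13.12
tcp_pos: [480.7, 115.1, 153.2]
ee_rot: [[0.032, 0.999, 0.001], [0.999, -0.032, -0.001], [-0.001, 0.001, -1.0]]
contact_force: [-0.1, -3.5, 5.4]
opening: 0.1
finger_force: 2.4
```

```bash
python3 -m crank '[[[0,0,0.004],[0,0,0],1],[[0,0,0],[0,0,0],1]]'; python3 -m crank '[[[0,0,0.003],[0,0,0],1],[[0,0,0],[0,0,0],1]]'
```

```text
clock: 13.38
tcp_pos: [480.9, 115.0, 152.7]
ee_rot: [[0.032, 0.999, 0.002], [0.999, -0.032, -0.002], [-0.002, 0.002, -1.0]]
contact_force: [-4.0, -4.7, 14.3]
opening: 0.2
finger_force: 7.1
clock: 13.62
tcp_pos: [481.0, 114.9, 152.6]
ee_rot: [[0.032, 0.999, 0.003], [0.999, -0.032, -0.002], [-0.002, 0.003, -1.0]]
contact_force: [-8.4, -5.7, 24.5]
opening: -0.3
finger_force: 11.7
```

```bash
python3 -m crank '[[[0,0,-0.08],[0,0,0],1],[[0.145,0,0],[0,0,0],1],[[0.145,0,0],[0,0,0],1],[[0,0,0.06],[0,0,0],1],[[0,0,0],[0,0,0],1]]';  python3 -m crank '[[[0,0,0.005],[0,0,0],1],[[0,0,0.005],[0,0,0],1],[[0,0,0.005],[0,0,0],1],[[0,0,0.004],[0,0,0],1],[[0,0,0],[0,0,0],1]]'
```

```text
clock: 14.25
tcp_pos: [482.5, 231.8, 155.8]
ee_rot: [[0.031, 1.0, -0.004], [1.0, -0.031, -0.001], [-0.001, -0.004, -1.0]]
contact_force: [-0.3, 0.7, 0.4]
opening: 0.1
finger_force: 0.0
clock: 14.88
tcp_pos: [484.6, 231.1, 152.2]
ee_rot: [[0.033, 0.999, 0.002], [0.999, -0.033, -0.001], [-0.001, 0.002, -1.0]]
contact_force: [-5.1, -4.0, 13.7]
opening: 0.2
finger_force: 7.0
```

Both ends read level (152.2 and 152.6). One last touch on the hook block will confirm it has stayed down.

```bash
python3 -m crank '[[[0,0,-0.08],[0,0,0],1],[[-0.145,0,0],[0,0,0],1],[[-0.145,0,0],[0,0,0],1],[[0,0,0.07],[0,0,0],1],[[0,0,0],[0,0,0],1]]';  python3 -m crank '[[[0,0,0.004],[0,0,0],1],[[0,0,0],[0,0,0],1]]';  python3 -m crank '[[[0,0,0.006],[0,0,0],1],[[0,0,0],[0,0,0],1]]'
```

```text
clock: 15.5
tcp_pos: [480.5, 114.4, 154.0]
ee_rot: [[0.034, 0.999, 0.0], [0.999, -0.034, -0.001], [-0.001, 0.0, -1.0]]
contact_force: [0.6, -0.1, 0.4]
opening: -0.1
finger_force: 0.0
clock: 15.75
tcp_pos: [480.2, 116.0, 152.8]
ee_rot: [[0.031, 1.0, -0.0], [1.0, -0.031, 0.0], [0.0, -0.0, -1.0]]
contact_force: [0.5, 0.4, -0.3]
opening: -0.2
finger_force: 0.0
clock: 16.0
tcp_pos: [480.5, 116.0, 152.5]
ee_rot: [[0.031, 1.0, 0.001], [1.0, -0.031, -0.0], [-0.0, 0.001, -1.0]]
contact_force: [-8.5, -0.9, 19.4]
opening: 0.1
finger_force: 9.7
```

The hook block stayed down at 152.5. Now I'll retreat and hand in.

```bash
python3 -m crank '[[[0,0,-0.08],[0,0,0],1],[[0,0,-0.14],[0,0,0],1],[[0,0,-0.14],[0,0,0],1],[[0,0,0],[0,0,0],1],[[0,0,0],[0,0,0],1]]' && python3 -c "
from workcell import ctrl; print(ctrl.sign_off())"
```

```text
clock: 16.62
tcp_pos: [480.2, 115.9, 294.0]
ee_rot: [[0.031, 1.0, -0.0], [1.0, -0.031, 0.0], [0.0, -0.0, -1.0]]
contact_force: [-0.5, -0.9, 0.3]
opening: 0.1
finger_force: 0.0
the job is handed in; nothing more can be done
None
```

The spring is back on the trimmer, with its hook fully down in the lug hole and its eye seated on the post's shoulder; pressing both ends read level within about 0.5 mm. I handed the job in at about 16.6 s, but the sign-off returned no verdict.

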